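# Gauge the lining of a returned drum brake

## Task

Check the lining wear on the returned brake drum: first move the open tray of loose pins off the stand onto the black rubber mat, keeping it level so that every pin stays inside. Then slide the flat gauge along the stand, blade first, into the slot under the drum until you feel it meet the sprung lining hidden inside, and leave it there resting against the lining; press only gently, do not lift the gauge off the stand, and leave the other things on the bench where they are.

Things in the scene. Friction and masses are not known exactly. Their poses are not given: they have to be found in the camera images.
- slot_mouth (a point): Centre of the mouth of the slot under the brake drum, at half the slot's height, 14 mm above the bench. Its +x axis is level and points into the slot (the way the blade must go), z up. The slot is 46 mm wide and 8 mm high; its floor is the top of the stand's plate.
- stand: Fixed stand: a flat steel plate 130 mm wide, its top 10 mm above the bench, reaching 400 mm in front of the slot. Two guide bars 8 mm high flare from 45 mm apart at the slot's mouth to about 84 mm apart 23 mm in front of it. Origin at bench height below the slot's mouth, +x into the slot.
- brake: Brake drum on the stand, 200 mm across, front edge above the slot's mouth, axis 100 mm behind it; body 84 mm, hub 108 mm above the bench. Inside, hidden in the slot, is the lining, its face 32 to 70 mm behind the mouth, different each time. It is sprung: yields 1 mm per 1.2 N, at most 15 mm, and pushes back. Origin as the stand's.
- gauge: Flat gauge, 0.42 kg, lying on the plate, blade towards the slot: wooden push block 88 mm long, 95 wide, 20 high (too big to grip; push its flat rear face) with a steel blade 105 mm long, 40 wide, 5 thick standing out of its front at the bottom. Origin under the block's centre, +x along the blade to its tip. Sliding it over the plate takes about 1 to 4 N.
- gauge_block (a point): Centre of the gauge's push block, half-way up (10 mm above the plate). The block's rear face lies 44 mm behind it, its front face 44 mm ahead; axes as the gauge's.
- gauge_tip (a point): Middle of the blade's front end, half-way up the blade, 149 mm ahead of the block's centre; axes as the gauge's.
- tray_center (a point): Centre, half-way up, of the open aluminium tray, which starts on the stand's plate between the gauge and the slot: 62 mm (x) by 100 mm (y) by 40 mm high, walls and floor 3 mm thick, 0.22 kg. Grip it across its 62 mm width (its x axis).
- pin1: Loose steel pin in the tray, 12 mm thick and 60 mm long, 50 g; origin at its centre, y along its length.
- pin2: Second such pin in the tray; origin at its centre.
- pin3: Third such pin in the tray; origin at its centre.
- mat_center (a point): Centre of the top of the black rubber mat, 120 mm square and 2 mm thick, fixed on the bench beyond the stand; x and y along its edges.
- filter: White canister, 76 mm across, 100 mm high, standing by; origin at the centre of its underside.
- spray: Blue spray can, 56 mm across, 170 mm high, standing by; origin at the centre of its underside.
- bearing: Steel bearing ring, 90 mm across, 24 mm high, lying by; origin at the centre of its underside.
- spanner: Steel spanner, 190 mm long, lying by; x along it.
- carton: Cardboard carton 100 x 140 x 70 mm, standing by; origin at the centre of its underside.
- mug: White mug, 80 mm across, 90 mm high, standing by; origin at the centre of its underside.
- pulley: Aluminium pulley, 100 mm across, 28 mm high, lying by; origin at the centre of its underside.
Not all that is in view belongs to the job. Several things have the shape of the gauge; the one meant has the colours described above.

How it is judged (in metres and radians):
On the way:
1. the tray stands level on the mat, released, with all three pins in it (horizontal distance between tray_center and mat_center below 0.03 m and height (world z) of tray_center below 0.028 m and angle between tray_center's own z axis and vertical below 0.1 rad and distance between each of pin1, pin2, pin3 and tray_center below 0.05 m and contact force between the fingers and tray below 0.1 N and linear speed of tray below 0.02 m/s), for 0.2 s.
At the end, for the whole second after the job is handed in: Gauge released and still, blade over 25 mm into the slot, in line within 0.15 rad, resting against the lining (over 0.25 N); tray level on the mat, centres within 30 mm, all three pins in it (within 50 mm of its centre) (horizontal distance between tray_center and mat_center below 0.03 m and height (world z) of tray_center below 0.028 m and angle between tray_center's own z axis and vertical below 0.1 rad and distance between each of pin1, pin2, pin3 and tray_center below 0.05 m and x of gauge_tip in the frame of slot_mouth above 0.025 m and angle between the x axis of gauge_tip and the x axis of slot_mouth, either way round below 0.15 rad and contact force between gauge and brake above 0.25 N and linear speed of gauge below 0.01 m/s); the robot touches nothing.
It fails at once if the blade is pressed against the lining or drum with more than 10 N (contact force between gauge and brake above 10 N).
It fails at once if the gauge is lifted or tipped off the stand (height (world z) of gauge_block above 0.04 m or angle between gauge_block's own z axis and vertical above 0.2 rad).
It fails at once if the tray is tilted more than 0.35 rad (angle between tray_center's own z axis and vertical above 0.35 rad).
It fails at once if a pin leaves the tray (distance between any of pin1, pin2, pin3 and tray_center above 0.065 m).
It fails at once if a bystander is moved more than 30 mm (distance of any of filter, spray, bearing, spanner, carton, mug, pulley from where it was at the start of the episode above 0.03 m).
It also fails if it takes over 72 s, if anything falls off the work surface, if the arm or the gripper's body presses on something with over 40 N, if the wrist force passes 120 N, or if a joint passes its speed limit or range.

## Robot

A 7-joint arm with a two-finger parallel gripper is mounted at the origin on the work surface. World frame = base frame: x ahead of the robot, y to its left, z up, the work surface at z = 0. Lengths are in m, angles in degrees, forces in N, time in s.
With the tool pointing down it reaches from about 0.425 to 0.875 m from the base axis. Payload 9.9 kg.
Tool frame: the origin (TCP) lies at the very end of the fingers, on their centre line; the grasp point (between the pads) lies 19 mm behind it; x points along the fingers, y is the direction in which the jaws open and shut, and the axes are right-handed (so a half turn about x gives the same grasp; the last joint's range is limited). The gripper opens to 85 mm and grips with 20 to 120 N. Pads are 22 mm wide; open, the fingers measure 114 mm over their backs; the gripper's body (76 mm by 85 mm) begins 54 mm behind the grasp point. The pads swing forward as they close: fully open they stand 13 mm farther back than shut.
Start: joints at [-71.895, 32.985, 1.427, 82.34, -0.859, 64.687, -3.237], TCP at [0.263, 0.622, 0.231] pointing down, gripper open.
Joint ranges: [-157.87, 157.87], [-19.46, 123.44], [-87.15, 90], [11.01, 140.99], [-62.26, 242.26], [9.8, 113.94], [-161.44, 161.44]. Speed limits (degrees/s): [127.2, 127.2, 172.46, 172.46, 180, 180, 180].

## Interface

Orientations are given as [roll, pitch, yaw] about the fixed x, y, z axes, in that order (R = Rz(yaw) Ry(pitch) Rx(roll)).
In Python, from rig import state, cams, order gives the robot as it stands.
- The arm moves only by the tool carry_out, never from a script. Its argument "rows" is a list that holds one entry, the list of rows, each a list of 7 numbers: the shift along the tool's x, y, z each as a share of 0.5 m, from -1 to 1, then the turn, a rotation vector about the tool's x, y, z each as a share of 30 degrees, from -1 to 1, then the finger opening in mm, from 0 to 85.4. In form: [[[tx, ty, tz, rx, ry, rz, gripper], ...]]. A call has exactly 8 rows; each row is the pose to reach, as a shift and turn from the pose measured when the call began, along the tool's axes at that moment; what a row does not reach only later rows make up. A row lasts 1/10 s, in which the tool goes at most 50 mm and 8.59 degrees, less where a joint would pass 70% of its speed; a pose out of reach is approached as far as the arm can. A call with a number of a shift or a turn outside -1 to 1 is refused whole. A call with a gripper value outside its range is refused whole. The fingers move at their own pace and stop on an object; "grip_force" is the grip in N (left out, the last holds). Time passes only in rows, so rows that repeat a pose let the fingers close, or fill a call up. It gives the time, the measured TCP pose, the force and the opening at its end, in the units of the state.
- state(): the state, without advancing time (a new reading comes with each control period).
- cams.snapshot(name): name is "scene" or "top"; returns a dict with "img" (480x640x3 uint8, red, green, blue), "mtx" (3x3 intrinsics, pixels), "camera_from_world" (4x4, takes a point from world to camera coordinates). Camera axes: x right, y up, looking along -z (the intrinsics and any distortion apply to the point x, -y, -z); pixel columns grow to the right and rows downward; lengths in m; the calibration is good to about 2 mm. A picture is of the moment at which its call begins. There is no depth.
- order.job_done(): hands the job in, once; it reports no verdict.
Trained networks look in a picture, given as the dict that the camera call returned (one of the last four; its "shot" number tells which), for a name from the list of things; names that differ only in an ending like _2 or _b are one class to them, and where a whole thing is asked for, a point or a joint stands for the part that bears it (a point fixed in the world has none). Each returns a list of dicts, best first, with "score" (0 to 1); they miss things now and then, are a little off and sometimes report something else, mostly with a low value. They report only what shows in the picture. A call takes as long as a camera call. They do not tell look-alikes from the thing itself.
- cams.look_for(picture, name): "point" ([column, row] in pixels, amid what is visible of it).
- cams.trace(picture, name): "mask" (480x640 bool, what is visible of it) and "point" ([column, row] in pixels, amid what is visible of it).
The state is a dict: "t": time; "joint_pos": joint angles; "joint_vel": joint speeds; "tau": joint torques, N m; "ee_pos": TCP position; "orientation": TCP orientation; "wrist_force": force on the tool from outside, world axes, zero at the start; "ft_torque": the same for the moment, N m; "opening": finger opening in m.
Only numpy, scipy, OpenCV 4.12 (cv2) and the standard library are available. Lean on these libraries where they do the work, as an engineer would, in place of code of your own. Each camera call takes 0.05 s, during which the arm holds its last target.

## Working session

There is one attempt and no reset: what is moved stays moved. The work goes in short steps, Python scripts to look and compute and a tool call to move; the robot and the scene stay as the last step left them, time stands still between calls to the robot, and variables do not carry over. Pictures are saved under pics/ and viewed, and the job is handed in when it is done.

Besides the shell and the picture viewer there is one more tool, called after "Emit:" as name(argument=value, ...) on one line, values as JSON. carry_out: Moves the arm, as the interface text tells. Its arguments: {"type":"object","properties":{"rows":{"type":"array","items":{"type":"array","items":{"type":"array","items":{"type":"number"}}}},"grip_force":{"type":"number"}},"required":["rows"]}

```bash
ls; mkdir -p pics
python3 - <<'E'
from rig import state,cams,order
import cv2
s=state();print(s)
for n in("scene","top"):
    p=cams.snapshot(n);cv2.imwrite(f"pics/{n}0.png",p["img"][:,:,::-1]);print(n,p["mtx"].tolist(),p["camera_from_world"].round(4).tolist(),[k for k in p])
    for o in("gauge","tray_center","mat_center","brake","stand","pin1","spray","filter","bearing","carton","mug","pulley","spanner"):
        print(o,[(r["point"],round(r["score"],2)) for r in cams.look_for(p,o)][:4])
E
```

```text
pics
{'t': 0.0, 'joint_pos': array([-71.89463347,  33.03272495,   1.42235306,  82.38775199,
        -0.86041945,  64.68692697,  -3.23529332]), 'joint_vel': array([-0.07125946, -0.01426787, -0.19026618, -0.06060265,  0.07800656,
        0.07839844, -0.10414318]), 'tau': array([-1.29108441e-03, -7.65755081e+01,  2.24963844e+00, -2.85968417e+01,
        1.52223412e-02,  1.29717740e-02,  1.57609315e-05]), 'ee_pos': array([0.2625294 , 0.62134482, 0.23043335]), 'orientation': array([ -87.87909193,   89.90313845, -110.7814871 ]), 'wrist_force': array([-0.18471932, -0.18932634,  0.69408184]), 'ft_torque': array([0.02602047, 0.01706853, 0.00572969]), 'opening': 0.08536709646451307}
scene [[486.61277173954505, 0.0, 326.47152285085684], [0.0, 486.61277173954505, 234.20960957173972], [0.0, 0.0, 1.0]] [[0.8202, 0.5718, 0.0177, -0.3934], [-0.3411, 0.464, 0.8175, 0.1527], [0.4593, -0.6766, 0.5756, -1.6583], [0.0, 0.0, 0.0, 1.0]] ['img', 'mtx', 'camera_from_world', 'shot']
gauge [([288.3, 266.6], 0.73), ([329.8, 225.6], 0.66), ([148.8, 325.9], 0.64), ([202.3, 259.3], 0.63)]
tray_center [([329.7, 221
[... 560 characters left out ...]
-0.0089, 0.992, -1.1536], [0.0, 0.0, 0.0, 1.0]] ['img', 'mtx', 'camera_from_world', 'shot']
gauge [([385.4, 239.7], 0.95), ([428.0, 335.6], 0.71), ([519.3, 304.9], 0.57)]
tray_center [([306.9, 236.1], 0.85)]
mat_center [([336.5, 170.4], 0.85), ([307.5, 236.7], 0.74)]
brake [([228.9, 253.9], 0.71)]
stand [([260.0, 248.6], 0.67)]
pin1 [([310.3, 235.0], 0.55), ([513.9, 210.8], 0.52), ([304.6, 242.5], 0.42)]
spray [([204.4, 132.0], 0.59)]
filter [([269.1, 141.1], 0.97)]
bearing [([472.8, 175.8], 0.6)]
carton [([512.7, 210.0], 0.89)]
mug [([139.8, 264.8], 0.75)]
pulley [([148.5, 176.5], 0.91), ([203.1, 131.2], 0.25)]
spanner [([422.7, 156.4], 0.92), ([390.1, 243.1], 0.63), ([309.9, 252.4], 0.37)]
```

View pics/top0.png

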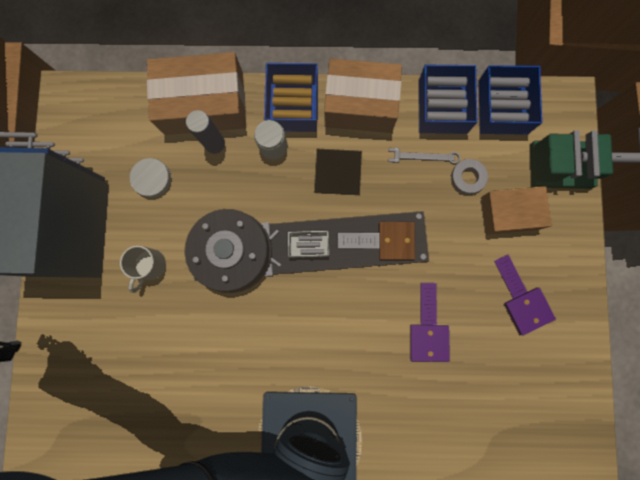

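View pics/scene0.png

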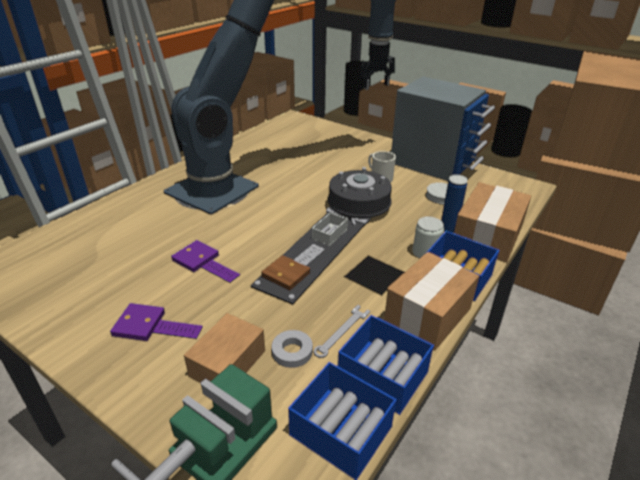

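```bash
cat > h.py <<'E'
import numpy as np,cv2
def pix2w(p,uv,z):
    K=p["mtx"];T=p["camera_from_world"];R=T[:3,:3];t=T[:3,3]
    d=np.linalg.inv(K)@np.array([uv[0],uv[1],1.]);d=np.array([d[0],-d[1],-d[2]])
    c=-R.T@t;w=R.T@d
    return c+w*(z-c[2])/w[2]
def w2pix(p,X):
    X=np.atleast_2d(X);T=p["camera_from_world"];c=X@T[:3,:3].T+T[:3,3]
    q=np.c_[c[:,0],-c[:,1],-c[:,2]]@p["mtx"].T
    return q[:,:2]/q[:,2:]
def crop(p,u0,v0,w,h,f,name):
    cv2.imwrite("pics/"+name,cv2.resize(p["img"][v0:v0+h,u0:u0+w,::-1],None,fx=f,fy=f,interpolation=cv2.INTER_CUBIC))
E
python3 - <<'E'
from rig import state,cams
from h import *
p=cams.snapshot("top")
crop(p,180,140,260,160,3,"c1.png")
crop(p,280,205,150,65,5,"c2.png")
for o,z in (("gauge",.03),("tray_center",.05),("mat_center",.002),("brake",.084),("spanner",.005),("filter",.1),("bearing",.024),("stand",.01)):
    for r in cams.trace(p,o)[:2]:
        m=r["mask"].astype(np.uint8)
        c=cv2.findContours(m,0,1)[0]; c=max(c,key=cv2.contourArea)
        b=cv2.minAreaRect(c); 
        W=[pix2w(p,q,z)[:2].round(4).tolist() for q in cv2.boxPoints(b)]
        print(o,round(r["score"],2),m.sum(),pix2w(p,b[0],z)[:2].round(4),W)
E
```

```text
gauge 0.9 1951 [ 0.4919 -0.1616] [[0.5375, -0.0643], [0.5404, -0.2585], [0.4469, -0.2578], [0.4439, -0.0655]]
gauge 0.7 2193 [ 0.2913 -0.291 ] [[0.387, -0.2425], [0.3886, -0.3417], [0.1976, -0.3385], [0.1959, -0.2414]]
tray_center 0.77 594 [0.4784 0.0094] [[0.51, 0.0596], [0.5115, -0.0395], [0.447, -0.0405], [0.4455, 0.0579]]
tray_center 0.22 2004 [ 0.6632 -0.0607] [[0.6081, -0.0015], [0.723, -0.0046], [0.7189, -0.1205], [0.6042, -0.116]]
mat_center 0.89 2085 [ 0.6746 -0.0597] [[0.6149, 0.0039], [0.7404, -0.0004], [0.735, -0.124], [0.6098, -0.1181]]
brake 0.84 5731 [0.4569 0.1997] [[0.4553, 0.3432], [0.6028, 0.2065], [0.4585, 0.0565], [0.3156, 0.1931]]
brake 0.61 10589 [0.4592 0.0134] [[0.5555, 0.3102], [0.5643, -0.278], [0.3654, -0.2759], [0.356, 0.2993]]
spanner 0.61 587 [ 0.7223 -0.285 ] [[0.7049, -0.1924], [0.7433, -0.1936], [0.7397, -0.3778], [0.7014, -0.3759]]
filter 0.65 962 [0.7288 0.1041] [[0.7633, 0.1549], [0.7881, 0.0866], [0.6947, 0.0538], [0.6703, 0.1214]]
bearing 0.98 876 [ 0.6627 -0.3976] [[0.6605, -0.3335], [0.7289, -0.4003], [0.665, -0.4616], [0.5975, -0.3949]]
bearing 0.52 1253 [0.6469 0.4229] [[0.6472, 0.494], [0.7199, 0.4288], [0.6466, 0.3517], [0.575, 0.417]]
stand 0.79 11203 [0.4645 0.0147] [[0.5684, 0.3337], [0.5778, -0.2984], [0.3633, -0.296], [0.3532, 0.322]]
stand 0.15 2793 [ 0.5789 -0.5203] [[0.6261, -0.4307], [0.6438, -0.6042], [0.5322, -0.6088], [0.5148, -0.4373]]
```

View pics/c1.png

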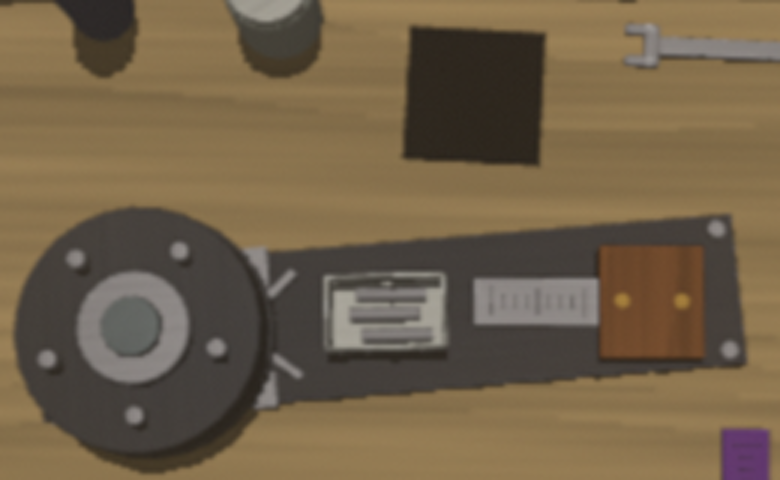

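View pics/c2.png

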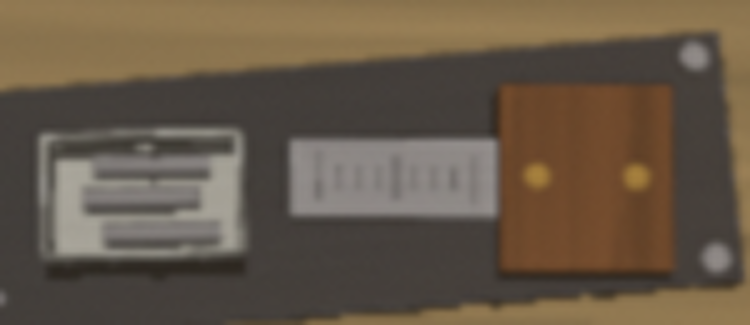

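Run:
```python
from rig import state,cams
from h import *
p=cams.snapshot("top")
a=lambda u,v:(180+u/3-.33,140+v/3-.33)
b=lambda u,v:(280+u/5-.4,205+v/5-.4)
P=lambda uv,z:pix2w(p,uv,z)[:2]
def show(n,pts):
    pts=np.array(pts);print(n,pts.round(4).tolist(),'mean',pts.mean(0).round(4),[np.linalg.norm(pts[i]-pts[i-1]).round(4) for i in range(len(pts))],[np.degrees(np.arctan2(*(pts[i]-pts[i-1])[::-1])).round(1) for i in range(len(pts))])
show('stand',[P(a(*q),.01) for q in ((730,215),(746,364),(278,404),(268,252))])
show('hub',[P(a(131,325),.108)])
# drum outline
show('block',[P(b(*q),.03) for q in ((500,85),(672,85),(675,272),(500,272))])
show('blade',[P(b(*q),.015) for q in ((290,139),(498,138),(498,217),(290,216))])
show('tray',[P(b(*q),.05) for q in ((40,133),(242,130),(245,252),(43,260))])
show('mat',[P(a(*q),.002) for q in ((411,26),(545,33),(539,165),(403,157))])
show('guide',[P(a(*q),.018) for q in ((294,271),(270,294),(272,357),(299,376))])
show('studs',[P(a(*q),.012) for q in ((717,228),(730,349))])
show('drumtop',[P(a(*q),.084) for q in ((179,250),(76,258),(47,358),(135,414),(217,348))])
```

```text
stand [[0.5715, -0.2829], [0.4438, -0.2952], [0.4038, 0.1001], [0.5334, 0.1127]] mean [ 0.4881 -0.0913] [np.float64(0.3974), np.float64(0.1283), np.float64(0.3973), np.float64(0.1303)] [np.float64(-84.5), np.float64(-174.5), np.float64(95.8), np.float64(5.5)]
hub [[0.46, 0.205]] mean [0.46  0.205] [np.float64(0.0)] [np.float64(0.0)]
block [[0.5401, -0.1693], [0.5414, -0.256], [0.4469, -0.2568], [0.4455, -0.1695]] mean [ 0.4935 -0.2129] [np.float64(0.0945), np.float64(0.0867), np.float64(0.0945), np.float64(0.0874)] [np.float64(0.1), np.float64(-89.1), np.float64(-179.5), np.float64(90.9)]
blade [[0.5129, -0.0638], [0.515, -0.1699], [0.4746, -0.17], [0.4734, -0.0644]] mean [ 0.494 -0.117] [np.float64(0.0394), np.float64(0.1061), np.float64(0.0404), np.float64(0.1056)] [np.float64(0.8), np.float64(-88.8), np.float64(-179.9), np.float64(90.6)]
tray [[0.5095, 0.0606], [0.5125, -0.0395], [0.452, -0.0419], [0.4465, 0.0575]] mean [0.4801 0.0092] [np.float64(0.0631), np.float64(0.1002), np.float64(0.0606), np.float64(0.0995)] [np.float64(2.9), np.float64(-88.3), np.float64(-177.7), np.float6
[... 283 characters left out ...]
 0.089], [0.4963, 0.1088], [0.4429, 0.1054], [0.4273, 0.0822]] mean [0.4707 0.0963] [np.float64(0.0893), np.float64(0.0281), np.float64(0.0535), np.float64(0.028)] [np.float64(4.4), np.float64(135.3), np.float64(-176.4), np.float64(-123.9)]
studs [[0.5597, -0.2713], [0.4562, -0.2814]] mean [ 0.5079 -0.2764] [np.float64(0.104), np.float64(0.104)] [np.float64(5.6), np.float64(-174.4)]
drumtop [[0.5233, 0.1745], [0.5155, 0.2572], [0.4347, 0.2764], [0.3914, 0.2042], [0.4448, 0.1411]] mean [0.4619 0.2107] [np.float64(0.0853), np.float64(0.083), np.float64(0.0831), np.float64(0.0842), np.float64(0.0827)] [np.float64(23.1), np.float64(95.4), np.float64(166.6), np.float64(-121.0), np.float64(-49.8)]
```

```bash
cat >> h.py <<'E'
from scipy.spatial.transform import Rotation as Ro
from rig import state
def cur():
    s=state();r=s["orientation"];return s,np.array(s["ee_pos"]),Ro.from_euler('xyz',r,degrees=True)
def target_R(th):  # jaw axis y at world angle th deg (tool down)
    t=np.radians(th);x=np.array([0,0,-1.]);y=np.array([np.cos(t),np.sin(t),0]);z=np.cross(x,y)
    return Ro.from_matrix(np.c_[x,y,z])
def plan(*wps):
    """wps: (x,y,z,theta)"""
    s,p,R=cur();print('t',round(s['t'],2),'pos',p.round(4),'jaw',np.degrees(np.arctan2(*R.as_matrix()[[1,0],1])).round(2),'down',R.as_matrix()[:,0].round(3),'F',s['wrist_force'].round(2),'op',round(s['opening']*1000,1))
    for w in wps:
        d=R.inv().apply(np.array(w[:3])-p)/.5
        c=[(R.inv()*target_R(w[3]+k)).as_rotvec(degrees=True)/30 for k in(0,180)]
        c=min(c,key=np.linalg.norm)
        print(w,d.round(3).tolist(),c.round(3).tolist(),'dist',np.linalg.norm(d*.5).round(3))
E
python3 -c "
from h import *
plan((.27,.40,.23,2.5),(.44,.12,.2,2.5),(.48,.009,.16,2.5),(.4801,.0092,.015,2.5))"
```

```text
t 1.9 pos [0.2627 0.6218 0.2313] jaw 67.1 down [ 0. -0. -1.] F [0.19 0.39 0.06] op 85.8
(0.27, 0.4, 0.23, 2.5) [0.003, -0.403, 0.186] [2.153, 0.0, 0.0] dist 0.222
(0.44, 0.12, 0.2, 2.5) [0.063, -0.786, 0.717] [2.153, 0.0, 0.0] dist 0.533
(0.48, 0.009, 0.16, 2.5) [0.143, -0.96, 0.877] [2.153, 0.0, 0.0] dist 0.654
(0.4801, 0.0092, 0.015, 2.5) [0.433, -0.959, 0.877] [2.153, 0.0, 0.0] dist 0.685
```

Emit:
carry_out(rows=[[[0,-0.1,0.045,0.2,0,0,85],[0,-0.2,0.09,0.4,0,0,85],[0,-0.3,0.14,0.6,0,0,85],[0,-0.4,0.185,0.8,0,0,85],[0.01,-0.46,0.27,1,0,0,85],[0.02,-0.53,0.35,1,0,0,85],[0.03,-0.6,0.44,1,0,0,85],[0.04,-0.65,0.52,1,0,0,85]]])

```text
t: 2.7
ee_pos: [0.3609, 0.2434, 0.2144]
orientation: [109.0, 89.9, 56.1]
wrist_force: [1.7, 0.7, -0.0]
opening: 0.085
```

```bash
python3 -c "
from h import *
plan((.44,.12,.2,2.5),(.48,.009,.16,2.5),(.4801,.0092,.015,2.5))"
```

```text
t 2.7 pos [0.3609 0.2434 0.2144] jaw 37.14 down [ 0.001  0.001 -1.   ] F [ 1.68  0.74 -0.02] op 85.0
(0.44, 0.12, 0.2, 2.5) [0.029, -0.023, 0.292] [1.155, -0.001, -0.002] dist 0.147
(0.48, 0.009, 0.16, 2.5) [0.109, -0.093, 0.518] [1.155, -0.001, -0.002] dist 0.269
(0.4801, 0.0092, 0.015, 2.5) [0.399, -0.093, 0.518] [1.155, -0.001, -0.002] dist 0.33
```

Emit:
carry_out(rows=[[[0,-0.01,0.09,0.17,0,0,85],[0.01,-0.02,0.18,0.34,0,0,85],[0.03,-0.025,0.28,0.5,0,0,85],[0.06,-0.05,0.37,0.7,0,0,85],[0.09,-0.07,0.45,0.85,0,0,85],[0.11,-0.093,0.518,1,0,0,85],[0.11,-0.093,0.518,1,0,0,85],[0.11,-0.093,0.518,1,0,0,85]]])

```text
t: 3.5
ee_pos: [0.4802, 0.0084, 0.1592]
orientation: [162.8, 89.9, 79.8]
wrist_force: [-0.4, 1.9, 0.3]
opening: 0.0846
```

```bash
python3 -c "
from h import *
plan((.4801,.0092,.06,2.5),(.4801,.0092,.015,2.5))"
```

```text
t 3.5 pos [0.4802 0.0084 0.1592] jaw 7.06 down [ 0.     0.001 -1.   ] F [-0.4   1.91  0.33] op 84.6
(0.4801, 0.0092, 0.06, 2.5) [0.198, -0.0, -0.001] [0.152, -0.002, -0.0] dist 0.099
(0.4801, 0.0092, 0.015, 2.5) [0.288, -0.0, -0.001] [0.152, -0.002, -0.0] dist 0.144
```

Emit:
carry_out(rows=[[[0.05,0,0,0.05,0,0,85],[0.1,0,0,0.1,0,0,85],[0.15,0,0,0.15,0,0,85],[0.19,0,0,0.15,0,0,85],[0.19,0,-0.001,0.15,0,0,85],[0.19,0,-0.001,0.15,0,0,85],[0.19,0,-0.001,0.15,0,0,85],[0.19,0,-0.001,0.15,0,0,85]]])

```text
t: 4.3
ee_pos: [0.4808, 0.0094, 0.0653]
orientation: [120.7, 89.9, 33.3]
wrist_force: [0.4, 0.1, 0.4]
opening: 0.0849
```

```bash
python3 -c "
from h import *
from rig import cams
plan((.4801,.0092,.015,2.5))
p=cams.snapshot('scene');crop(p,260,140,160,120,5,'s1.png')"
```

```text
t 4.3 pos [0.4808 0.0094 0.0653] jaw 2.61 down [ 0.002  0.001 -1.   ] F [0.39 0.1  0.44] op 84.9
(0.4801, 0.0092, 0.015, 2.5) [0.101, -0.002, 0.0] [0.004, -0.002, -0.004] dist 0.05
```

View pics/s1.png

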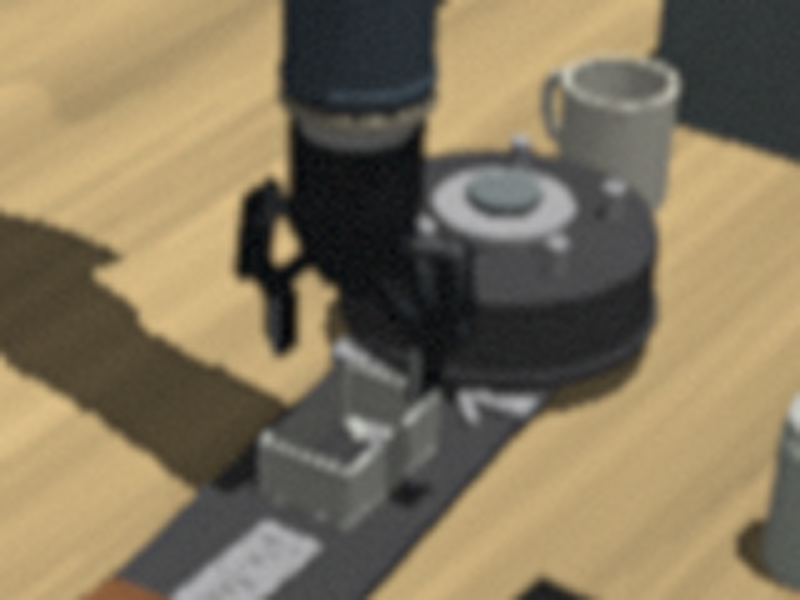

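Emit:
carry_out(rows=[[[0.04,0,0,0,0,0,85],[0.08,0,0,0,0,0,85],[0.104,0,0,0,0,0,85],[0.104,0,0,0,0,0,85],[0.104,0,0,0,0,0,70],[0.104,0,0,0,0,0,60],[0.104,0,0,0,0,0,50],[0.104,0,0,0,0,0,50]]], grip_force=40)

```text
t: 5.15
ee_pos: [0.4813, 0.0093, 0.0141]
orientation: [111.7, 89.8, 24.3]
wrist_force: [-0.6, -0.3, 7.4]
opening: 0.0616
```

Emit:
carry_out(rows=[[[0,0,0,0,0,0,50],[0,0,0,0,0,0,50],[0,0,0,0,0,0,50],[-0.01,0,0,0,0,0,50],[-0.02,0,0,0,0,0,50],[-0.03,0,0,0,0,0,50],[-0.04,0,0,0,0,0,50],[-0.05,0,0,0,0,0,50]]])

```text
t: 5.95
ee_pos: [0.4813, 0.0093, 0.0397]
orientation: [110.3, 89.8, 22.9]
wrist_force: [-0.0, 0.9, -3.5]
opening: 0.0614
```

```bash
python3 -c "
from h import *
from rig import cams
plan((.48,.009,.12,2.5),(.676,-.0625,.12,-2),(.676,-.0625,.006,-2))
p=cams.snapshot('scene');crop(p,260,140,160,120,5,'s2.png')"
```

```text
t 5.95 pos [0.4813 0.0093 0.0397] jaw 2.59 down [ 0.004  0.002 -1.   ] F [-0.03  0.89 -3.45] op 61.4
(0.48, 0.009, 0.12, 2.5) [-0.161, -0.002, 0.0] [0.003, -0.003, -0.007] dist 0.08
(0.676, -0.0625, 0.12, -2) [-0.159, 0.383, 0.161] [0.153, -0.003, -0.007] dist 0.223
(0.676, -0.0625, 0.006, -2) [0.069, 0.382, 0.161] [0.153, -0.003, -0.007] dist 0.21
```

View pics/s2.png

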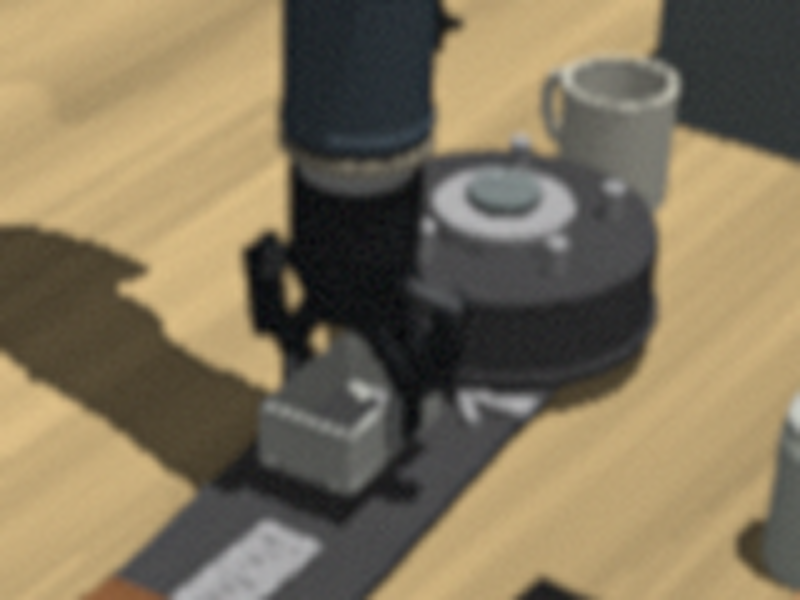

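Emit:
carry_out(rows=[[[-0.03,0,0,0,0,0,50],[-0.06,0.01,0.005,0,0,0,50],[-0.09,0.03,0.013,0.02,0,0,50],[-0.11,0.07,0.03,0.04,0,0,50],[-0.12,0.12,0.05,0.06,0,0,50],[-0.12,0.17,0.07,0.08,0,0,50],[-0.12,0.22,0.09,0.1,0,0,50],[-0.12,0.27,0.11,0.12,0,0,50]]])

```text
t: 6.8
ee_pos: [0.6193, -0.0399, 0.1008]
orientation: [115.1, 89.8, 24.1]
wrist_force: [0.2, 0.6, -3.3]
opening: 0.0612
```

```bash
python3 -c "
from h import *
plan((.676,-.0625,.1,-2),(.676,-.0625,.05,-2),(.676,-.0625,.006,-2))"
```

```text
t 6.8 pos [ 0.6193 -0.0399  0.1008] jaw -1.03 down [ 0.004  0.002 -1.   ] F [ 0.21  0.61 -3.34] op 61.2
(0.676, -0.0625, 0.1, -2) [0.002, 0.114, 0.043] [0.032, -0.004, -0.007] dist 0.061
(0.676, -0.0625, 0.05, -2) [0.102, 0.114, 0.043] [0.032, -0.004, -0.007] dist 0.079
(0.676, -0.0625, 0.006, -2) [0.19, 0.113, 0.044] [0.032, -0.004, -0.007] dist 0.113
```

Emit:
carry_out(rows=[[[0,0.04,0.015,0.01,0,0,50],[0,0.075,0.03,0.02,0,0,50],[0.02,0.1,0.04,0.03,0,0,50],[0.05,0.114,0.043,0.03,0,0,50],[0.08,0.114,0.043,0.03,0,0,50],[0.11,0.114,0.043,0.03,0,0,50],[0.135,0.114,0.043,0.03,0,0,50],[0.16,0.114,0.043,0.03,0,0,50]]])

```text
t: 7.6
ee_pos: [0.6755, -0.0618, 0.0196]
orientation: [127.7, 89.8, 35.8]
wrist_force: [-0.5, 0.8, -3.9]
opening: 0.0614
```

```bash
python3 -c "
from h import *
plan((.676,-.0625,.0075,-2))"
```

```text
t 7.6 pos [ 0.6755 -0.0618  0.0196] jaw -1.91 down [ 0.003  0.002 -1.   ] F [-0.49  0.78 -3.93] op 61.4
(0.676, -0.0625, 0.0075, -2) [0.024, 0.001, 0.001] [0.003, -0.004, -0.005] dist 0.012
```

Emit:
carry_out(rows=[[[0.01,0,0,0,0,0,50],[0.018,0,0,0,0,0,50],[0.024,0,0,0,0,0,50],[0.026,0,0,0,0,0,50],[0.026,0,0,0,0,0,50],[0.026,0,0,0,0,0,68],[0.026,0,0,0,0,0,85],[0.026,0,0,0,0,0,85]]])

```text
t: 8.4
ee_pos: [0.6759, -0.0618, 0.0071]
orientation: [119.0, 89.8, 27.1]
wrist_force: [1.3, -1.0, -0.3]
opening: 0.0849
```

Emit:
carry_out(rows=[[[0,0,0,0,0,0,85],[0,0,0,0,0,0,85],[-0.03,0,0,0,0,0,85],[-0.07,0,0,0,0,0,85],[-0.13,0,0,0,0,0,85],[-0.2,0,0,0,0,0,85],[-0.25,0,0,0,0,0,85],[-0.25,0,0,0,0,0,85]]])

```text
t: 9.2
ee_pos: [0.6777, -0.0629, 0.1375]
orientation: [98.2, 89.4, 6.3]
wrist_force: [-0.4, -0.2, 0.4]
opening: 0.085
```

```bash
python3 -c "
from h import *
from rig import cams
plan((.5,-.36,.13,5.6),(.5,-.36,.025,5.6))
p=cams.snapshot('scene');crop(p,240,180,200,150,4,'s3.png')
p=cams.snapshot('top');crop(p,280,130,160,120,5,'t3.png')"
```

```text
t 9.2 pos [ 0.6777 -0.0629  0.1375] jaw -1.93 down [ 0.011  0.001 -1.   ] F [-0.4  -0.18  0.42] op 85.0
(0.5, -0.36, 0.13, 5.6) [0.01, -0.335, 0.606] [-0.251, -0.002, -0.022] dist 0.346
(0.5, -0.36, 0.025, 5.6) [0.22, -0.338, 0.606] [-0.251, -0.002, -0.022] dist 0.364
```

View pics/s3.png

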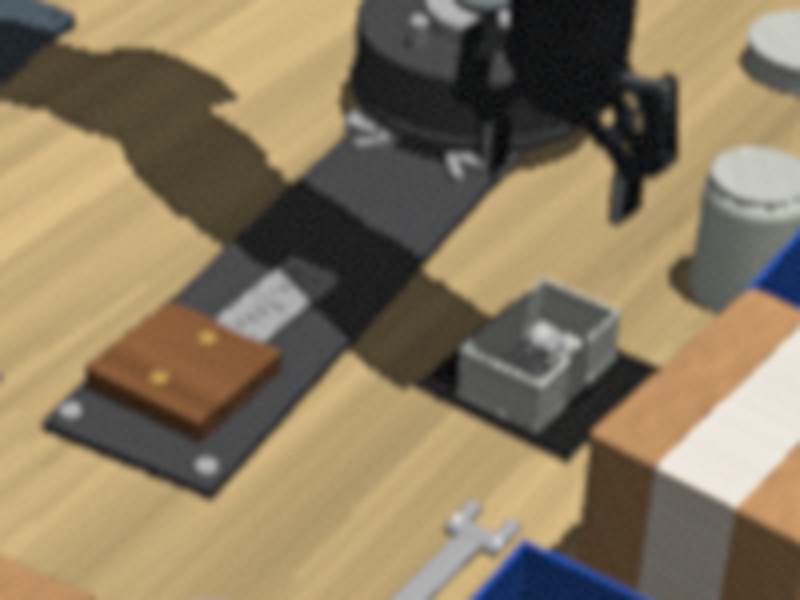

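View pics/t3.png

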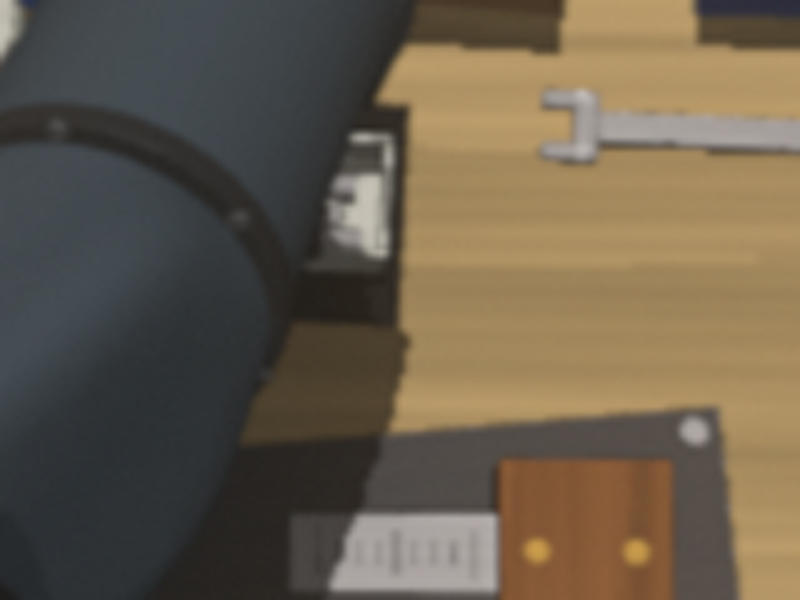

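Emit:
carry_out(rows=[[[0,-0.03,0.07,-0.03,0,0,40],[0,-0.08,0.15,-0.06,0,0,40],[0,-0.13,0.24,-0.1,0,0,40],[0,-0.18,0.32,-0.14,0,0,40],[0,-0.23,0.41,-0.18,0,-0.02,40],[0,-0.28,0.48,-0.22,0,-0.02,40],[0,-0.33,0.47,-0.25,0,-0.02,40],[0,-0.34,0.47,-0.25,0,-0.02,40]]])

```text
t: 10.1
ee_pos: [0.4939, -0.2921, 0.1311]
orientation: [-115.7, 89.5, 159.6]
wrist_force: [0.2, 0.3, -0.5]
opening: 0.0399
```

```bash
cat >> h.py <<'E'
M=np.array([.4689,.109]);PSI=95.6
U=np.array([np.cos(np.radians(PSI)),np.sin(np.radians(PSI))]);N=np.array([-U[1],U[0]])
def S(xs,ys,z,da=0): 
    q=M+xs*U+ys*N; return (round(q[0],4),round(q[1],4),z,PSI-90+da)
def inS(q): d=np.array(q[:2])-M; return np.array([d@U,d@N]).round(4)
E
python3 -c "
from h import *
plan(S(-.40,.008,.06),S(-.40,.008,.0145),S(-.38,.008,.0145))"
```

```text
t 10.1 pos [ 0.4939 -0.2921  0.1311] jaw 5.36 down [-0.009  0.003 -1.   ] F [ 0.2   0.28 -0.52] op 39.9
(np.float64(0.5), np.float64(-0.2899), 0.06, 5.599999999999994) [0.142, 0.014, -0.003] [-0.008, -0.008, 0.016] dist 0.071
(np.float64(0.5), np.float64(-0.2899), 0.0145, 5.599999999999994) [0.233, 0.015, -0.002] [-0.008, -0.008, 0.016] dist 0.117
(np.float64(0.498), np.float64(-0.27), 0.0145, 5.599999999999994) [0.233, 0.014, -0.042] [-0.008, -0.008, 0.016] dist 0.119
```

Emit:
carry_out(rows=[[[0.05,0.01,0,0,0,0.016,40],[0.1,0.014,0,0,0,0.016,40],[0.14,0.014,0,0,0,0.016,40],[0.18,0.014,0,0,0,0.016,40],[0.215,0.014,0,0,0,0.016,40],[0.23,0.014,-0.002,0,0,0.016,40],[0.233,0.014,-0.002,-0.008,-0.008,0.016,40],[0.233,0.014,-0.002,-0.008,-0.008,0.016,40]]])

```text
t: 10.9
ee_pos: [0.5, -0.2897, 0.0147]
orientation: [31.7, 90.0, -52.7]
wrist_force: [0.2, -0.9, -0.1]
opening: 0.0403
```

```bash
python3 -c "
from h import *
from rig import cams
plan(S(-.38,.008,.0145),S(-.36,.008,.0145))
p=cams.snapshot('scene');crop(p,200,180,160,120,5,'s4.png')
p=cams.snapshot('top');crop(p,280,180,160,120,5,'t4.png')"
```

```text
t 10.9 pos [ 0.5    -0.2897  0.0147] jaw 5.65 down [ 0. -0. -1.] F [ 0.21 -0.9  -0.07] op 40.3
(np.float64(0.498), np.float64(-0.27), 0.0145, 5.599999999999994) [0.0, -0.0, -0.04] [0.002, 0.0, -0.0] dist 0.02
(np.float64(0.4961), np.float64(-0.2501), 0.0145, 5.599999999999994) [0.0, -0.0, -0.08] [0.002, 0.0, -0.0] dist 0.04
```

View pics/s4.png

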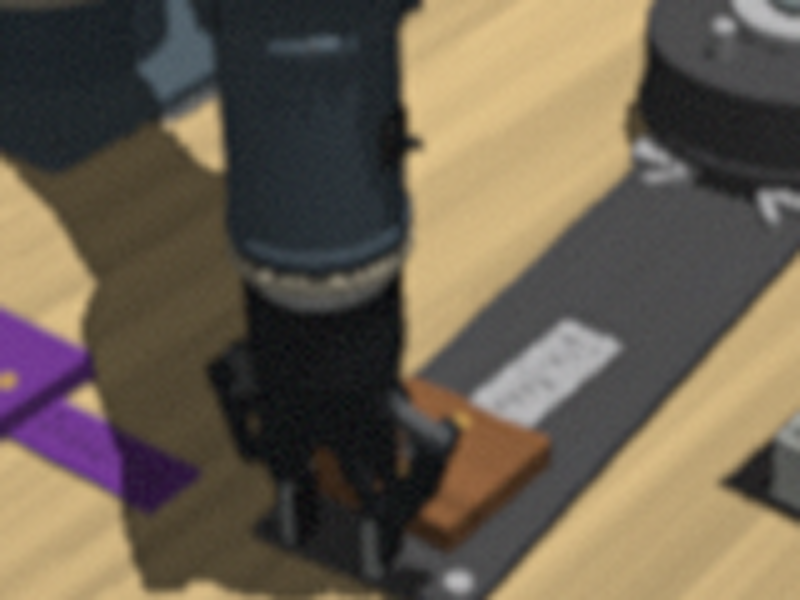

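View pics/t4.png

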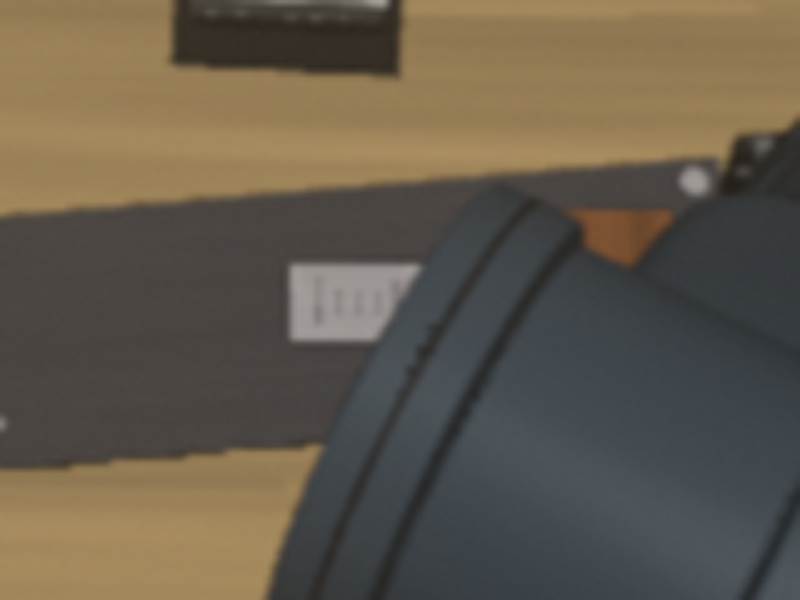

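Emit:
carry_out(rows=[[[0,0,-0.015,0,0,0,40],[0,0,-0.03,0,0,0,40],[0,0,-0.045,0,0,0,40],[0,0,-0.06,0,0,0,40],[0,0,-0.075,0,0,0,40],[0,0,-0.09,0,0,0,40],[0,0,-0.105,0,0,0,40],[0,0,-0.12,0,0,0,40]]])

```text
t: 11.8
ee_pos: [0.4945, -0.2304, 0.0155]
orientation: [44.7, 89.9, -39.6]
wrist_force: [1.3, -5.7, 3.5]
opening: 0.0403
```

```bash
python3 -c "
from h import *
from rig import cams
plan(S(-.32,.004,.0145))
p=cams.snapshot('top');crop(p,250,190,160,120,5,'t5.png')"
```

```text
t 11.8 pos [ 0.4945 -0.2304  0.0155] jaw 5.61 down [ 0.002 -0.001 -1.   ] F [ 1.29 -5.73  3.5 ] op 40.3
(np.float64(0.4961), np.float64(-0.2099), 0.0145, 5.599999999999994) [0.002, 0.007, -0.04] [0.0, 0.003, -0.003] dist 0.021
```

View pics/t5.png

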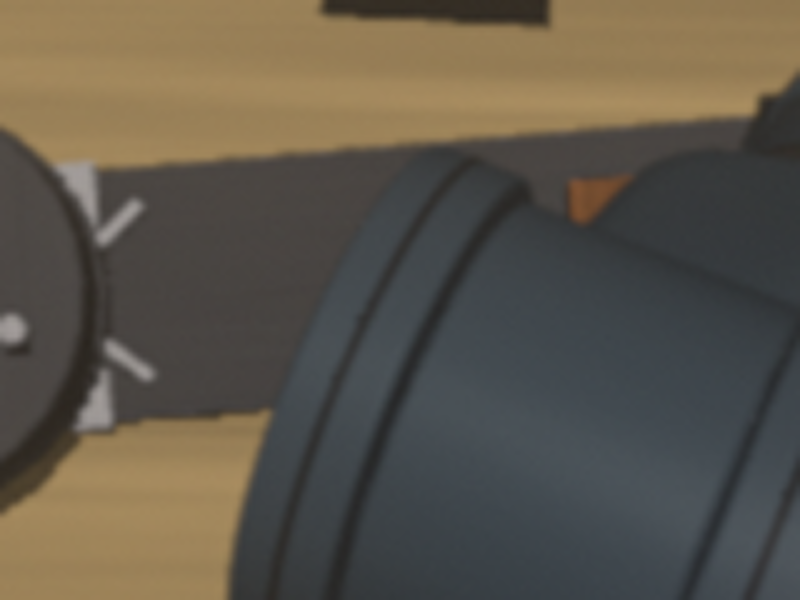

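```bash
python3 -c "
from h import *
from rig import cams
s,p0,R=cur();print(inS(p0),s['wrist_force'])
p=cams.snapshot('scene');crop(p,240,180,130,100,6,'s5.png')"
```

```text
[-0.3384  0.0077] [ 0.82145515 -2.6774389   2.65282969]
```

View pics/s5.png

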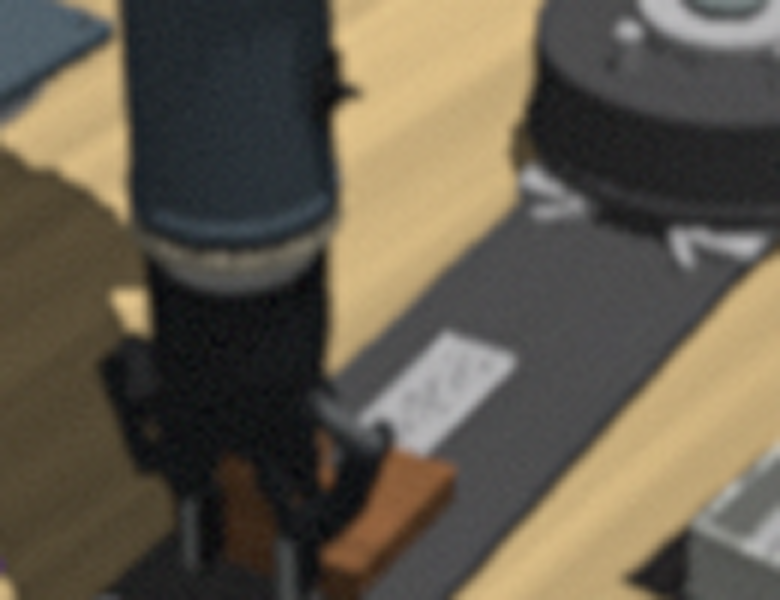

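```bash
python3 -c "
from h import *
from rig import cams
p=cams.snapshot('scene')
a=lambda u,v:(240+u/6-.4,180+v/6-.4)
for n,uv,z in (('tl',(447,330),.015),('tr',(518,355),.015),('bl',(358,412),.015),('br',(440,450),.015),('gl',(540,215),.018),('gl2',(583,207),.018),('gr',(687,262),.018),('gr2',(675,232),.018),('mouthL',(525,168),.018),('corner block fr',(456,465),.03)):
    print(n,inS(pix2w(p,a(*uv),z)))
"
```

```text
tl [-0.132   0.0292]
tr [-0.1326 -0.0109]
bl [-0.2108  0.0312]
br [-0.2164 -0.0167]
gl [-0.0226  0.038 ]
gl2 [-0.0045  0.0226]
gr [-0.0227 -0.0468]
gr2 [-0.0011 -0.0291]
mouthL [0.0132 0.0669]
corner block fr [-0.2391 -0.0384]
```

Emit:
carry_out(rows=[[[0,0.001,-0.01,0,0,0,40],[0,0.004,-0.02,0,0,0,40],[0,0.007,-0.03,0,0,0,40],[0,0.01,-0.04,0,0,0,40],[0,0.013,-0.05,0,0,0,40],[0,0.016,-0.06,0,0,0,40],[0,0.019,-0.07,0,0,0,40],[0,0.022,-0.08,0,0,0,40]]])

```text
t: 12.75
ee_pos: [0.5008, -0.1873, 0.0149]
orientation: [-160.4, 89.9, 115.3]
wrist_force: [-0.4, -3.0, -0.2]
opening: 0.0398
```

```bash
python3 -c "
from h import *
from rig import cams
s,p0,R=cur();print(inS(p0),s['wrist_force'])
p=cams.snapshot('scene');crop(p,240,180,130,100,6,'s6.png')"
```

```text
[-0.298  -0.0028] [-0.43779559 -2.95809997 -0.2428064 ]
```

View pics/s6.png

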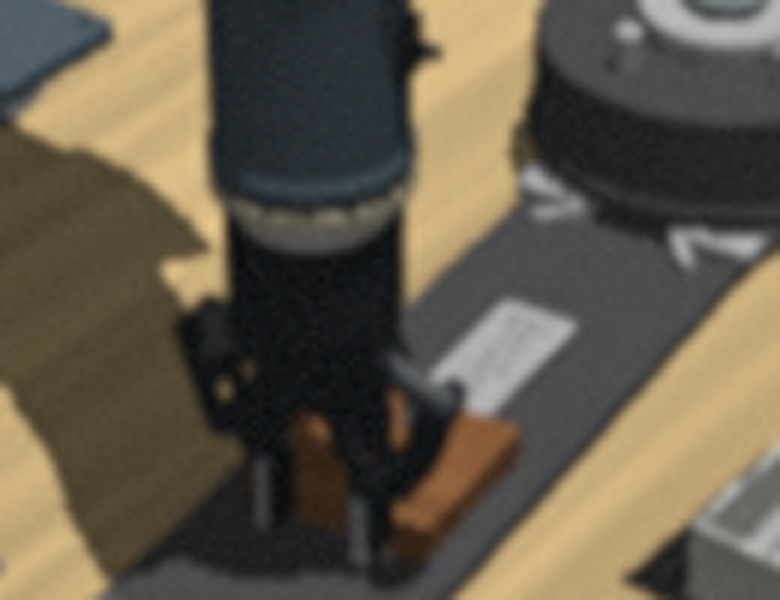

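```bash
python3 -c "
from h import *
from rig import cams
p=cams.snapshot('scene')
a=lambda u,v:(240+u/6-.4,180+v/6-.4)
for n,uv,z in (('tl',(508,298),.015),('tr',(577,322),.015),('bl',(430,378),.015),('br',(495,412),.015),('corner block fr',(520,432),.03),('rr',(428,550),.03)):
    print(n,inS(pix2w(p,a(*uv),z)))
"
```

```text
tl [-0.0929  0.0172]
tr [-0.0936 -0.0222]
bl [-0.1704  0.016 ]
br [-0.1781 -0.024 ]
corner block fr [-0.203  -0.0512]
rr [-0.2969 -0.0582]
```

Emit:
carry_out(rows=[[[0,0,-0.01,0,0,0,40],[0,0,-0.025,0,0,0,40],[0,0,-0.04,0,0,0,40],[0,0,-0.055,0,0,0,40],[0,0,-0.07,0,0,0,40],[0,0,-0.085,0,0,0,40],[0,0,-0.1,0,0,0,40],[0,0,-0.11,0,0,0,40]]])

```text
t: 13.65
ee_pos: [0.4952, -0.1307, 0.0149]
orientation: [-162.7, 89.8, 113.2]
wrist_force: [-0.3, -2.2, -0.7]
opening: 0.04
```

```bash
python3 -c "
from h import *
from rig import cams
s,p0,R=cur();print(inS(p0),s['wrist_force'],s['t'])
p=cams.snapshot('scene');crop(p,260,160,130,100,6,'s7.png')"
```

```text
[-0.2412 -0.0028] [-0.28693984 -2.23941532 -0.69881204] 13.65
```

View pics/s7.png

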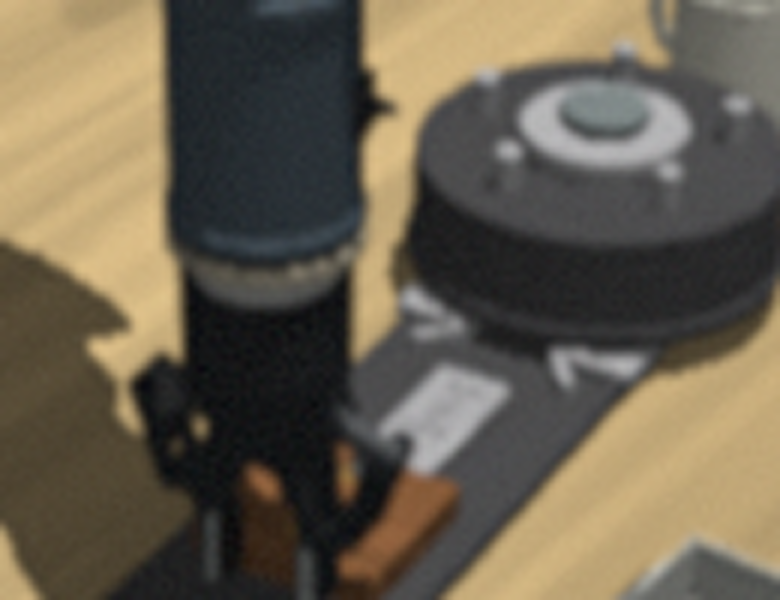

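```bash
python3 -c "
from h import *
from rig import cams
p=cams.snapshot('scene')
a=lambda u,v:(260+u/6-.4,160+v/6-.4)
for n,uv,z in (('tl',(440,364),.015),('tr',(511,386),.015),('gl',(418,334),.018),('gl2',(465,326),.018),('gr',(567,382),.018),('gr2',(553,352),.018),('fr',(459,487),.03)):
    print(n,inS(pix2w(p,a(*uv),z)))
"
```

```text
tl [-0.0371  0.0183]
tr [-0.0363 -0.0222]
gl [-0.0223  0.0393]
gl2 [-0.0031  0.0221]
gr [-0.0227 -0.0468]
gr2 [-0.0017 -0.0282]
fr [-0.1447 -0.0503]
```

Emit:
carry_out(rows=[[[0,0.0005,-0.01,0,0,0,40],[0,0.001,-0.02,0,0,0,40],[0,0.002,-0.03,0,0,0,40],[0,0.002,-0.038,0,0,0,40],[0,0.002,-0.046,0,0,0,40],[0,0.002,-0.054,0,0,0,40],[0,0.002,-0.062,0,0,0,40],[0,0.002,-0.07,0,0,0,40]]])

```text
t: 14.55
ee_pos: [0.4926, -0.0952, 0.015]
orientation: [-161.3, 89.8, 114.5]
wrist_force: [-1.0, -3.2, -0.3]
opening: 0.0399
```

Emit:
carry_out(rows=[[[0,0,-0.004,0,0,0,40],[0,0,-0.01,0,0,0,40],[0,0,-0.016,0,0,0,40],[0,0,-0.022,0,0,0,40],[0,0,-0.028,0,0,0,40],[0,0,-0.034,0,0,0,40],[0,0,-0.04,0,0,0,40],[0,0,-0.046,0,0,0,40]]])

```text
t: 15.35
ee_pos: [0.4901, -0.072, 0.015]
orientation: [-158.4, 89.8, 117.5]
wrist_force: [1.1, -1.9, -0.7]
opening: 0.04
```

```bash
python3 -c "
from h import *
from rig import cams
s,p0,R=cur();print(inS(p0),s['wrist_force'],s['t'])
p=cams.snapshot('scene');crop(p,260,160,130,100,6,'s8.png')"
```

```text
[-0.1822 -0.0034] [ 1.06801096 -1.94781261 -0.66364738] 15.35
```

View pics/s8.png

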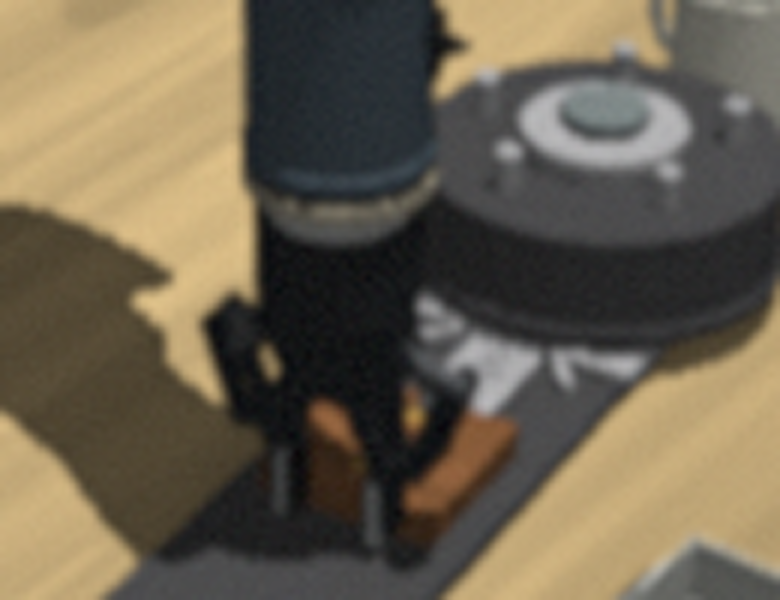

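Emit:
carry_out(rows=[[[0,0,-0.003,0,0,0,40],[0,0,-0.005,0,0,0,40],[0,0,-0.007,0,0,0,40],[0,0,-0.009,0,0,0,40],[0,0,-0.011,0,0,0,40],[0,0,-0.013,0,0,0,40],[0,0,-0.014,0,0,0,40],[0,0,-0.014,0,0,0,40]]])

```text
t: 16.2
ee_pos: [0.4893, -0.0643, 0.015]
orientation: [-159.3, 89.8, 116.6]
wrist_force: [0.1, -0.7, -0.9]
opening: 0.0398
```

Emit:
carry_out(rows=[[[0,0,-0.002,0,0,0,40],[0,0,-0.003,0,0,0,40],[0,0,-0.004,0,0,0,40],[0,0,-0.006,0,0,0,40],[0,0,-0.007,0,0,0,40],[0,0,-0.008,0,0,0,40],[0,0,-0.009,0,0,0,40],[0,0,-0.01,0,0,0,40]]])

```text
t: 17.0
ee_pos: [0.4888, -0.0593, 0.0151]
orientation: [-159.5, 89.8, 116.4]
wrist_force: [0.0, -1.9, -1.6]
opening: 0.0397
```

```bash
python3 -c "
from h import *
import rig
s,p0,R=cur();print(inS(p0),s['wrist_force'],s['t'])
plan(S(-.165,-.0034,.015))"
```

```text
[-0.1694 -0.0034] [ 0.00753677 -1.87268213 -1.5646331 ] 17.0
t 17.0 pos [ 0.4888 -0.0593  0.0151] jaw 5.89 down [-0.002  0.004 -1.   ] F [ 0.01 -1.87 -1.56] op 39.7
(np.float64(0.4884), np.float64(-0.0549), 0.015, 5.599999999999994) [0.0, 0.0, -0.009] [0.01, -0.007, 0.003] dist 0.004
```

Emit:
carry_out(rows=[[[0,0,-0.002,0,0,0,40],[0,0,-0.003,0,0,0,40],[0,0,-0.004,0,0,0,40],[0,0,-0.005,0,0,0,40],[0,0,-0.006,0,0,0,40],[0,0,-0.007,0,0,0,40],[0,0,-0.008,0,0,0,40],[0,0,-0.009,0,0,0,40]]])

```text
t: 17.8
ee_pos: [0.4883, -0.0548, 0.0151]
orientation: [-158.7, 89.8, 117.2]
wrist_force: [0.3, -1.4, -1.5]
opening: 0.0402
```

Emit:
carry_out(rows=[[[0,0,-0.002,0,0,0,40],[0,0,-0.003,0,0,0,40],[0,0,-0.004,0,0,0,40],[0,0,-0.005,0,0,0,40],[0,0,-0.006,0,0,0,40],[0,0,-0.007,0,0,0,40],[0,0,-0.008,0,0,0,40],[0,0,-0.009,0,0,0,40]]])

```text
t: 18.6
ee_pos: [0.4878, -0.0502, 0.0151]
orientation: [-158.8, 89.8, 117.1]
wrist_force: [0.7, -1.3, -1.8]
opening: 0.0401
```

Emit:
carry_out(rows=[[[0,0,-0.002,0,0,0,40],[0,0,-0.003,0,0,0,40],[0,0,-0.004,0,0,0,40],[0,0,-0.005,0,0,0,40],[0,0,-0.006,0,0,0,40],[0,0,-0.007,0,0,0,40],[0,0,-0.008,0,0,0,40],[0,0,-0.009,0,0,0,40]]])

```text
t: 19.4
ee_pos: [0.4874, -0.0457, 0.0151]
orientation: [-158.5, 89.8, 117.4]
wrist_force: [-0.6, -1.3, -1.6]
opening: 0.0399
```

Emit:
carry_out(rows=[[[0,0,-0.002,0,0,0,40],[0,0,-0.003,0,0,0,40],[0,0,-0.004,0,0,0,40],[0,0,-0.005,0,0,0,40],[0,0,-0.006,0,0,0,40],[0,0,-0.007,0,0,0,40],[0,0,-0.008,0,0,0,40],[0,0,-0.009,0,0,0,40]]])

```text
t: 20.2
ee_pos: [0.4869, -0.0412, 0.0151]
orientation: [-158.9, 89.8, 117.0]
wrist_force: [0.7, -2.4, -1.7]
opening: 0.0398
```

```bash
python3 -c "
from h import *
from rig import cams
s,p0,R=cur();print(inS(p0),s['wrist_force'],s['t'])
for i in range(4):
  cams.snapshot('scene');print(state()['wrist_force'])"
```

```text
[-0.1512 -0.0033] [ 0.66632538 -2.3516905  -1.71633441] 20.2
[ 0.20140254 -1.78274684 -0.21205893]
[ 0.61896877 -0.07677827 -0.64762015]
[-0.27186177 -0.64070632 -1.26056636]
[ 0.87918387 -1.29541408 -0.87699674]
```

Emit:
carry_out(rows=[[[0,0,-0.002,0,0,0,40],[0,0,-0.003,0,0,0,40],[0,0,-0.004,0,0,0,40],[0,0,-0.005,0,0,0,40],[0,0,-0.006,0,0,0,40],[0,0,-0.007,0,0,0,40],[0,0,-0.008,0,0,0,40],[0,0,-0.008,0,0,0,40]]])

```text
t: 21.2
ee_pos: [0.4865, -0.037, 0.0151]
orientation: [-159.2, 89.7, 116.7]
wrist_force: [-0.1, -1.0, -1.3]
opening: 0.0401
```

Emit:
carry_out(rows=[[[0,0,-0.002,0,0,0,40],[0,0,-0.003,0,0,0,40],[0,0,-0.004,0,0,0,40],[0,0,-0.005,0,0,0,40],[0,0,-0.006,0,0,0,40],[0,0,-0.007,0,0,0,40],[0,0,-0.008,0,0,0,40],[0,0,-0.009,0,0,0,40]]])

```text
t: 22.0
ee_pos: [0.486, -0.0328, 0.0152]
orientation: [-158.2, 89.8, 117.6]
wrist_force: [-0.0, -5.2, -2.7]
opening: 0.0402
```

```bash
python3 -c "
from h import *
from rig import cams
s,p0,R=cur();print(inS(p0),s['wrist_force'],s['t'])
f=[]
for i in range(6):
  cams.snapshot('scene');f.append(state()['wrist_force'])
print(np.mean(f,0),inS(state()['ee_pos']))"
```

```text
[-0.1428 -0.0032] [-5.99273944e-04 -5.23750960e+00 -2.67971594e+00] 22.0
[ 0.33998062 -5.07125844 -2.24415948] [-0.1427 -0.0032]
```

Emit:
carry_out(rows=[[[0,0,-0.001,0,0,0,40],[0,0,-0.002,0,0,0,40],[0,0,-0.002,0,0,0,40],[0,0,-0.0025,0,0,0,40],[0,0,-0.003,0,0,0,40],[0,0,-0.003,0,0,0,40],[0,0,-0.003,0,0,0,40],[0,0,-0.003,0,0,0,40]]])

```text
t: 23.1
ee_pos: [0.4859, -0.0318, 0.0152]
orientation: [-156.7, 89.8, 119.1]
wrist_force: [0.7, -6.5, -2.2]
opening: 0.04
```

```bash
python3 -c "
from h import *
from rig import cams
s,p0,R=cur();print(inS(p0),s['wrist_force'],s['t'])
f=[]
for i in range(5):
  cams.snapshot('scene');f.append(state()['wrist_force'])
print(np.mean(f,0),inS(state()['ee_pos']))"
```

```text
[-0.1418 -0.0032] [ 0.68720032 -6.45684209 -2.2051054 ] 23.1
[ 0.69662766 -5.9059578  -1.75497704] [-0.1418 -0.0032]
```

Emit:
carry_out(rows=[[[0,0,0.002,0,0,0,40],[0,0,0.004,0,0,0,40],[0,0,0.007,0,0,0,40],[0,0,0.01,0,0,0,40],[0,0,0.02,0,0,0,40],[0,0,0.04,0,0,0,40],[0,0,0.06,0,0,0,40],[0,0,0.08,0,0,0,40]]])

```text
t: 24.15
ee_pos: [0.4901, -0.0728, 0.0151]
orientation: [-156.6, 89.8, 119.2]
wrist_force: [0.1, -0.0, 0.2]
opening: 0.04
```

Emit:
carry_out(rows=[[[-0.03,0,0.03,0,0,0,40],[-0.08,0,0.08,0,0,0,40],[-0.13,0,0.16,0,0,0,40],[-0.2,0,0.25,0,0,0,40],[-0.27,0,0.34,0,0,0,40],[-0.3,0,0.42,0,0,0,40],[-0.3,0,0.5,0,0,0,40],[-0.3,0,0.5,0,0,0,40]]])

```text
t: 24.95
ee_pos: [0.5141, -0.3309, 0.1659]
orientation: [-0.3, 89.8, -84.9]
wrist_force: [-0.9, 0.0, -0.3]
opening: 0.0401
```

```bash
python3 -c "
from h import *
from rig import cams
s,p0,R=cur();print(p0,inS(p0),s['wrist_force'],s['t'])
p=cams.snapshot('top');crop(p,230,130,160,120,5,'t9.png')
p=cams.snapshot('scene');crop(p,260,160,130,100,6,'s9.png')"
```

```text
[ 0.51410188 -0.33090032  0.16587373] [-0.4422 -0.0021] [-0.87844047  0.04432238 -0.25118253] 24.95
```

View pics/t9.png

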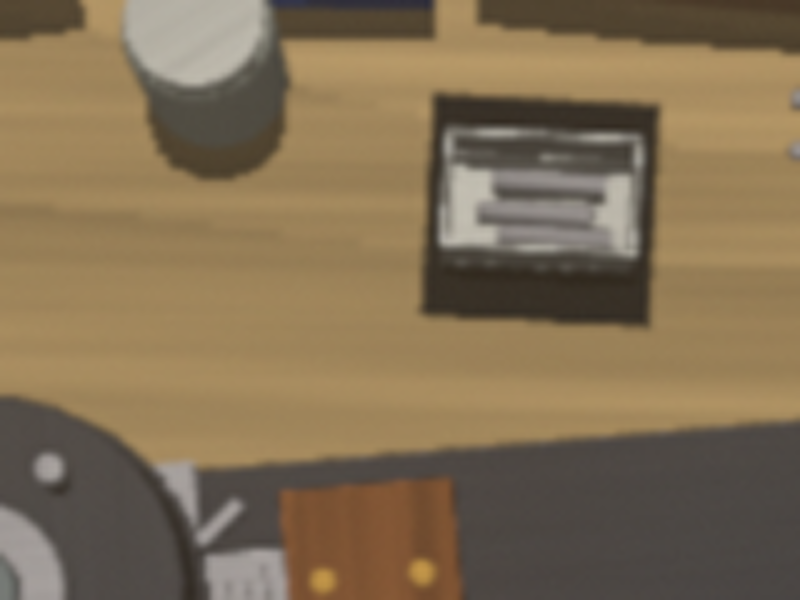

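View pics/s9.png

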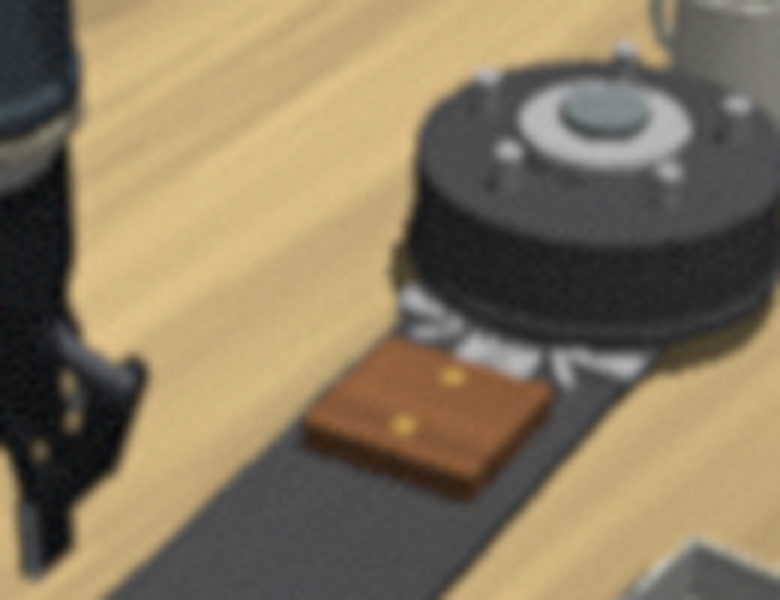

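```bash
python3 -c "
from h import *
from rig import cams
p=cams.snapshot('top');crop(p,230,190,160,120,5,'t10.png')
a=lambda u,v:(230+u/5-.4,130+v/5-.4)
f=inS(pix2w(p,a(281,491),.03));r=inS(pix2w(p,a(452,478),.03));print(f,r,np.degrees(np.arctan2(*(f-r)[::-1])))
t=np.mean([pix2w(p,a(*q),.042) for q in((440,128),(645,133),(635,260),(437,250))],0);m=np.mean([pix2w(p,a(*q),.002) for q in((434,94),(658,105),(649,325),(423,313))],0);print(t,m)"
```

```text
[-0.0466 -0.0474] [-0.1332 -0.0469] -0.330803365292685
[ 0.67386012 -0.06087073  0.042     ] [ 0.67598587 -0.06237725  0.002     ]
```

View pics/t10.png

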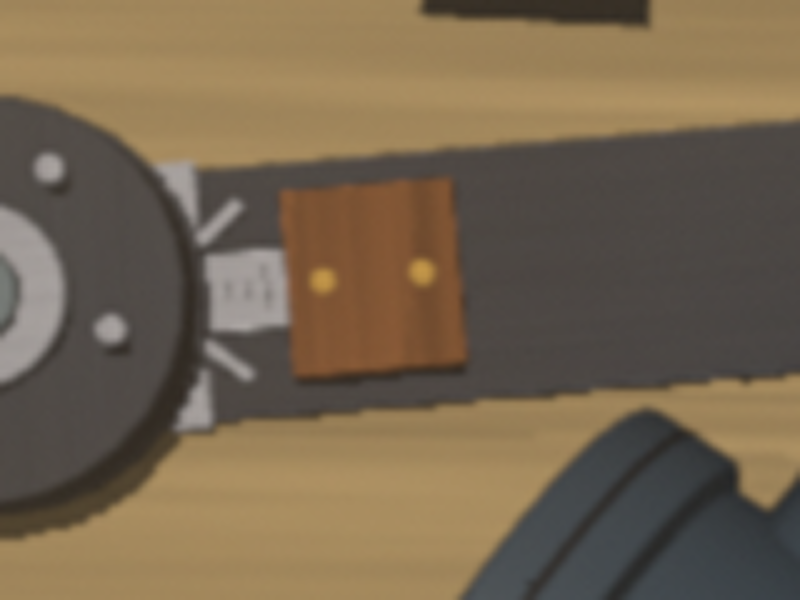

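```bash
python3 -c "
from rig import order,state
print(state()['t']);print(order.job_done())"
```

```text
25.1
the job is handed in; nothing more can be done
None
```

The tray of pins is on the mat and the gauge is in the slot, left resting against the lining. I handed the job in at 25.1 s; no verdict came back.

- **Tray:** I carried it over level and released it. The last pictures show it flat, about 3 mm from the mat's centre, with all three pins inside.
- **Gauge:** I pushed it with two fingers on its rear face. That straightened it by about 5° and shifted it about 12 mm sideways to line up with the slot.
- **Lining contact:** With the blade about 55 mm in, the push force rose from about 1.5 N to 5 N. One more millimetre raised it by about 1 N, which matches the lining's spring rate. My estimate of the peak force on the lining is about 4.5 N.
- **After release:** I backed off slowly. The last top picture shows the gauge in line within about 0.5° and its tip about 58 mm into the slot. It had moved back roughly 2 mm, as expected when the spring settles against friction.
- **Other things on the bench:** I didn't touch any of them, though I didn't measure their positions again at the end.

**Not confirmed:** I could not measure the force left on the lining. The positions suggest 1 to 2 N, but they rest on camera readings good to about 2 mm. The side camera also read the slot's centre 3 to 4 mm off the top camera, so I lined the blade up on the guide bars as that camera showed them.

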